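# Kickstand down, then hold the balance bike upright

### The arm

A 6-joint arm with a two-finger parallel gripper is mounted at the origin on the work surface. World frame = base frame: x ahead of the robot, y to its left, z up, the work surface at z = 0. Lengths are in mm, angles in rad, forces in N, time in s.
With the tool pointing down it reaches from about 275 to 1000 mm from the base axis. Payload 8.4 kg.
Tool frame: the origin (TCP) lies at the centre of the arm's flange, where the gripper is bolted on; the fingertips stand 173 mm ahead of it and the grasp point (between the pads) lies 155 mm ahead of it (r.nose_length is the distance from the TCP to the fingertips, in mm); z points along the fingers, y is the direction in which the jaws open and shut (so a half turn about z gives the same grasp; the last joint's range is limited). The gripper opens to 85 mm and grips with 20 to 120 N. Pads are 22 mm wide; open, the fingers measure 114 mm over their backs; the gripper's body (76 mm by 85 mm) begins 54 mm behind the grasp point. The pads swing forward as they close: fully open they stand 13 mm farther back than shut.
Start: joints at [1.341, 0.353, 1.633, -0, 1.155, -0.002], TCP at [141.145, 608.857, 404.681] pointing down, gripper open.
Joint ranges: [-2.63, 2.63], [-0.92, 2.1], [0.06, 2.66], [-1.3, 4.44], [0, 2.69], [-3.02, 3.02]. Speed limits (rad/s): [2.22, 2.22, 2.79, 3.14, 3.14, 3.14].

### API

Orientations are given as [roll, pitch, yaw] about the fixed x, y, z axes, in that order (R = Rz(yaw) Ry(pitch) Rx(roll)).
In Python, from rig import r, grab_frame, workorder gives the robot as it stands.
- The arm moves only by the tool carry_out, never from a script. Its argument "steps" is a list that holds one entry, the list of rows, each a list of 5 numbers: the opening in per cent of the stroke, from 0 (shut) to 100 (fully open), then the shift along the tool's x, y, z in m, then the turn about the tool's z in degrees. In form: [[[jaw, x, y, z, spin], ...]]. A call has 1 to 8 rows; each row is the pose to reach, as a shift and turn from the pose measured when the call began, along the tool's axes at that moment; what a row does not reach only later rows make up. A row lasts 1/10 s, in which the tool goes at most 50 mm and 8.59 degrees, less where a joint would pass 70% of its speed; a pose out of reach is approached as far as the arm can. A call with a gripper value outside its range is refused whole. The fingers move at their own pace and stop on an object; "squeeze" is the grip in N (left out, the last holds). Time passes only in rows, so rows that repeat a pose let the fingers close. It gives the time, the measured TCP pose, the force and the opening at its end, in the units of the state.
- r.sense(): the state, without advancing time (a new reading comes with each control period).
- grab_frame(name): name is "scene" or "top"; returns a dict with "image" (420x560x3 uint8, red, green, blue), "intrinsics" (3x3 intrinsics, pixels), "eye" and "rotation" of the camera in the world. Camera axes: x right, y up, looking along -z (the intrinsics and any distortion apply to the point x, -y, -z); pixel columns grow to the right and rows downward; lengths in mm; the calibration is good to about 2 mm. A picture is of the moment at which its call begins. There is no depth.
- workorder.sign_off(): hands the job in, once; it reports no verdict.
The state is a dict: "clock": time; "qpos": joint angles; "qvel": joint speeds; "joint_efforts": joint torques, N m; "eef_pos": TCP position; "tcp_rot": TCP orientation; "contact_force": force on the tool from outside, world axes, zero at the start; "wrist_torque": the same for the moment, N m; "opening": opening from 0.0 (shut) to 1.0 (fully open).
Only numpy, scipy, OpenCV 4.12 (cv2) and the standard library are available. Lean on these libraries where they do the work, as an engineer would, in place of code of your own. Each camera call takes 0.05 s, during which the arm holds its last target.

### The job

The child's wooden balance bike on the bench leans away from you against the padded post, its front wheel between two chocks and its kickstand folded up along the rear wheel on your side. While it still leans there, flip the kickstand down past the pull of its spring until it is fully down; then take the bike by the top beam of its frame, draw it off the post and hold it upright, both wheels on the bench and the front one still between its chocks, ready for the handlebar to be fitted. Finish while still gripping it upright, clear of the post and not leaning on its stand, and leave the tools and the other things on the bench where they are.

Things in the scene. Friction and masses are not known exactly. Their poses are not given: they have to be found in the camera images.
- bike: Loose child's balance bike of bent laminated ash, 2.4 to 3.1 kg, 0.71 m long, wheels 250 mm across, tyres 26 mm wide (6 mm tread). Starts leaning 14 degrees to its right on the post. x forward, y to its left (kickstand side, facing the robot), z up along the frame (vertical when upright). Origin midway between the wheels at tyre-bottom level: it tilts about the line through it along x.
- beam (a point): Centre of the grip place on the frame's straight top beam: 30 mm wide (bike's y), 32 mm high, 285 mm from the bike's origin along the bike's z. Free to grip within 50 mm along the beam; nothing below for 130 mm. The post stands on the right, centred 115 mm ahead, 320 mm high. Axes as bike.
- front_hub (a point): Centre of the front wheel, 125 mm above the tyre's bottom along the bike's z, 230 mm ahead of the bike's origin. Axes as bike.
- rear_hub (a point): Centre of the rear wheel, 125 mm above the tyre's bottom along the bike's z, 230 mm behind the bike's origin. Axes as bike. The axle nuts stand out 46 mm to each side. Both wheels turn on their axles.
- kick_pivot (a point): Pivot of the kickstand on the left rear stay: in the bike's frame 150 mm behind the origin, 36 mm to the left, 125 mm up. The pivot axis runs along the bike's y. Axes as bike.
- kick_push (a point): A good place to push: on the centre line of the kickstand's leg, 80 mm from the pivot axis and 58 mm farther left than kick_pivot; moves with the leg. The leg is a steel rod 11 mm thick ending in a rubber foot 17 mm thick, 106 mm from the pivot axis and 75 mm farther left than kick_pivot.
- kickstand (a joint): Kickstand angle (rad): 0 folded, leg pointing rearwards and 10 degrees up; grows as it swings down, then forward; 1.92 fully down on its stop, 10 degrees forward of straight down. An over-centre spring drives it away from 0.96: below, it snaps back up; above, it snaps on down by itself. 3 to 4 N at kick_push starts it, less farther on. Down and upright, the foot hangs 12 mm off the bench.
- rest: Fixed to the bench: a wooden post (45 mm square, 320 mm high, cork pad towards the bike, plywood foot) behind the bike, and two dark wooden chocks (90 mm across, 22 mm high) ahead of and behind the front wheel. Origin on the bench at the bike's origin at the start; x along the bike's forward direction, y to the bike's left, z up.
- pad (a point): Middle of the face of the cork pad that the bike's top beam leans on, 285 mm above the bench. Axes as rest.
- handlebar: Bystander: ash handlebar 320 mm long along its y with black grips, 29 mm thick, lying on the robot's side of the bike. Origin under its middle.
- spray_bottle: Bystander: white trigger spray bottle, 76 mm across and 205 mm high, standing on the robot's side of the front wheel. Origin under its middle.
- drill: Bystander: black and red cordless drill lying on its side, about 200 mm by 190 mm, 60 mm high, beyond the bike's rear wheel. Origin under the middle of its barrel.

How it is judged:
By the outcome, as a careful person would: the job done as asked, in the order asked, and still so for the second after the job is handed in, while the arm keeps its last pose, push and grip.
It also fails if it takes over 54 s, if anything falls off the work surface, if the arm or the gripper's body presses on something with over 40 N, if the wrist force passes 120 N, or if a joint passes its speed limit or range.

## Working session

There is one attempt and no reset: what is moved stays moved. The work goes in short steps, Python scripts to look and compute and a tool call to move; the robot and the scene stay as the last step left them, time stands still between calls to the robot, and variables do not carry over. Pictures are saved under pics/ and viewed, and the job is handed in when it is done.

Besides the shell and the picture viewer there is one more tool, called after "Request:" as name([rows], argument=value, ...), one row to a line, values as JSON. carry_out: Moves the arm, as the interface text tells. Its arguments: {"type":"object","properties":{"steps":{"type":"array","items":{"type":"array","items":{"type":"array","items":{"type":"number"}}}},"squeeze":{"type":"number"}},"required":["steps"]}

```bash
ls; mkdir -p pics
python3 - <<'E'
from rig import r, grab_frame
import cv2
print(r.sense())
for n in("scene","top"):
    f=grab_frame(n); cv2.imwrite(f"pics/{n}0.png",f["image"][:,:,::-1]); print(n,f["intrinsics"],f["eye"],f["rotation"],[k for k in f])
E
```

```text
pics
{'clock': 0.0, 'qpos': array([ 1.34057810e+00,  3.53612020e-01,  1.63413362e+00, -3.36642858e-05,
        1.15516181e+00, -2.42576397e-03]), 'qvel': array([-0.00075233,  0.00119248,  0.00074435, -0.00134081,  0.00029298,
       -0.00085462]), 'joint_efforts': array([ 2.33353407e-03, -6.05239463e+01, -3.42077708e+01,  3.71659207e-04,
        9.10227187e-03,  1.07813509e-05]), 'eef_pos': array([141.10992949, 608.62334962, 403.98429925]), 'tcp_rot': array([-3.14027779e+00,  2.75907607e-05,  2.91381383e+00]), 'contact_force': array([ 0.53414931, -0.32270951, -0.06784809]), 'wrist_torque': array([ 0.03414986, -0.02578104,  0.04683441]), 'opening': 0.9996958620680874}
scene [[467.18687001   0.         277.76219802]
 [  0.         467.18687001 211.60663758]
 [  0.           0.           1.        ]] [ 723.80592942 -589.41182507 1032.34191949] [ 0.67172164 -0.00729825  0.2444449 ] ['image', 'intrinsics', 'eye', 'rotation']
top [[439.35279115   0.         283.48280583]
 [  0.         439.35279115 210.91166938]
 [  0.           0.           1.        ]] [ 492.18126074   66.71774602 1380.70804488] [ 0.08399845  0.03048291 -1.57233302] ['image', 'intrinsics', 'eye', 'rotation']
```

View pics/scene0.png

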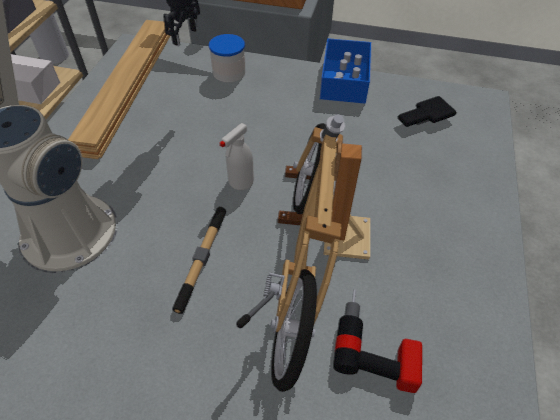

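View pics/top0.png

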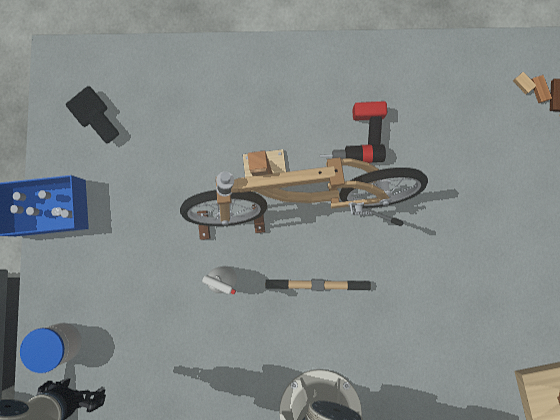

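```bash
cat > h.py <<'E'
import numpy as np, cv2
from scipy.spatial.transform import Rotation as R
from rig import r, grab_frame
def cam(f):
    rot=R.from_euler('xyz',f["rotation"]).as_matrix(); return np.array(f["intrinsics"]),np.array(f["eye"]),rot
def proj(c,P):
    K,e,rot=c; p=(np.atleast_2d(P)-e)@rot; p=p*[1,-1,-1]; q=p@K.T; return q[:,:2]/q[:,2:]
def ray(c,uv):
    K,e,rot=c; d=np.linalg.inv(K)@[uv[0],uv[1],1]; return e, rot@(d*[1,-1,-1])
def onplane(c,uv,z):
    e,d=ray(c,uv); return e+d*(z-e[2])/d[2]
def tri(c1,u1,c2,u2):
    e1,d1=ray(c1,u1);e2,d2=ray(c2,u2)
    s=np.linalg.lstsq(np.c_[d1,-d2],e2-e1,rcond=None)[0]
    a=e1+s[0]*d1;b=e2+s[1]*d2
    return (a+b)/2,np.linalg.norm(a-b)
def toolrot(): return R.from_euler('xyz',r.sense()["tcp_rot"]).as_matrix()
E
python3 - <<'E'
from h import *
cs={}
for n in("scene","top"):
    f=grab_frame(n); cs[n]=cam(f); im=f["image"][:,:,::-1].copy()
    print(n,proj(cs[n],[[0,0,0],[141,609,404],[141,609,231]]))
    x0,y0,w,h={"scene":(220,100,170,290),"top":(170,130,270,110)}[n]
    s=2 if n=="scene" else 2.9
    cr=cv2.resize(im[y0:y0+h,x0:x0+w],None,fx=s,fy=s,interpolation=cv2.INTER_CUBIC)
    for k in range(0,w,20): cv2.putText(cr,str(x0+k),(int(k*s),8),0,.3,(0,0,255))
    for k in range(0,h,20): cv2.putText(cr,str(y0+k),(0,int(k*s)+4),0,.3,(0,0,255))
    cv2.imwrite(f"pics/{n}_crop0.png",cr)
E
```

```text
scene [[ 69.08728222 231.89355423]
 [177.25867773 -14.79626986]
 [186.31839208  41.53700366]]
top [[319.61235587 410.80355064]
 [ 49.2230149  409.62143916]
 [ 86.9264774  385.00610114]]
```

View pics/scene_crop0.png

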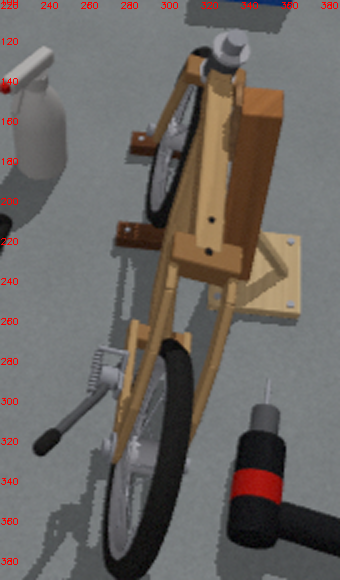

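View pics/top_crop0.png

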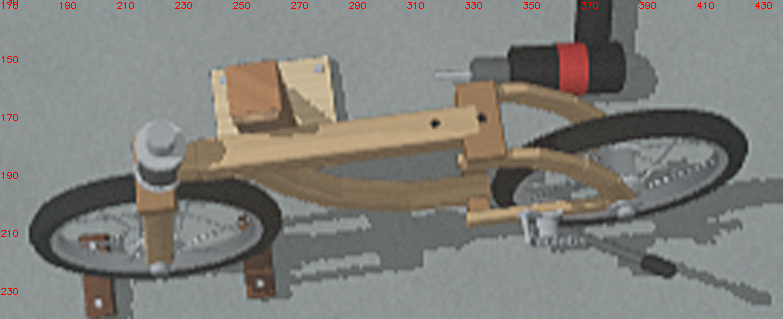

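```bash
cat > m.py <<'E'
from h import *
S=cam(grab_frame("scene"));T=cam(grab_frame("top"))
from scipy.optimize import least_squares
pts={"foot":((241,321),(401.7,222.4)),"hole1":((325.5,209.5),(320,172.4)),"hole2":((324,225.5),(335.9,170.3)),"rnutL":((276,323.5),(385.9,201.7))}
for k,(a,b) in pts.items(): print(k,*tri(S,a,T,b))
# post top corners (top view) at z=320
for c in [(226,67),(278,60),(284,118),(233,125)]: print("post",onplane(T,(170+c[0]/2.9,130+c[1]/2.9),320))
print("fnutL est z",onplane(T,(224.5,222.8),125*np.cos(.244)+46*np.sin(.244)))
def pose(p):
    x,y,yaw,t=p
    Rm=R.from_euler('z',yaw).as_matrix()@R.from_euler('x',t).as_matrix()
    return np.array([x,y,0]),Rm
a0=np.radians(-10)
loc={"foot":[-150-106*np.cos(a0),36+75,125-106*np.sin(a0)],"rnutL":[-230,46,125]}
def res(p):
    o,Rm=pose([*p,np.radians(14)]); e=[]
    for k,l in loc.items():
        P=o+Rm@np.array(l)
        e+=list(proj(S,P)[0]-pts[k][0])+list(proj(T,P)[0]-pts[k][1])
    P=o+Rm@np.array([230,46,125]); e+=list(proj(T,P)[0]-(224.5,222.8))
    return e
s=least_squares(res,[450,100,np.pi/2]); print(s.x,np.round(s.fun,1))
o,Rm=pose([*s.x,np.radians(14)])
for k,l in {"beam":[0,0,285],"pivot":[-150,36,125],"foot":loc["foot"],"push":[-150-80*np.cos(a0),94,125-80*np.sin(a0)],"fhub":[230,0,125],"rhub":[-230,0,125]}.items():
    P=o+Rm@np.array(l); print(k,P.round(1),proj(S,P).round(0),proj(T,P).round(0))
for k in("hole1","hole2"):
    print(k,Rm.T@(tri(S,pts[k][0],T,pts[k][1])[0]-o))
print(Rm)
E
python3 m.py
```

```text
foot [ 561.77135192 -216.60752924  183.71345051] 2.6198256399297346
hole1 [679.49981353   8.56895443 296.63858467] 0.23592826380332185
hole2 [684.26151692 -31.12810558 295.7529592 ] 0.5954260945089057
rnutL [ 623.7366736  -184.40663307  138.04212383] 3.977496660150708
post [724.48921581 186.10371608 320.        ]
post [730.14215335 141.97939701 320.        ]
post [680.44398695 136.82026501 320.        ]
post [674.76856862 179.91704648 320.        ]
fnutL est z [563.9878032  273.31216989 132.41038358]
[606.58480383  47.3835007    1.69019663] [ 1.5  3.  -2.7 -1.  -2.7  0.1 -1.2  1.  -0.2 -0.3]
beam [675.   55.6 276.5] [[327. 198.]] [[301. 176.]]
pivot [ 619.8 -102.1  130. ] [[283. 291.]] [[356. 203.]]
foot [ 564.4 -213.9  166. ] [[242. 324.]] [[399. 221.]]
push [ 576.6 -186.6  157.5] [[252. 315.]] [[388. 217.]]
fhub [609.2 279.3 121.3] [[312. 169.]] [[223. 207.]]
rhub [ 664.  -177.4  121.3] [[295. 328.]] [[382. 188.]]
hole1 [-47.22359884   6.00409039 304.22278048]
hole2 [-87.20522452   5.7906003  303.36327187]
[[-0.1191168  -0.96338746  0.24019947]
 [ 0.99288025 -0.11557852  0.02881696]
 [ 0.          0.2419219   0.97029573]]
```

Run:
```python
from h import *
out=[]
for n,(x0,y0) in {"scene":(230,270),"top":(340,180)}.items():
    im=grab_frame(n)["image"][:,:,::-1]
    cr=cv2.resize(im[y0:y0+70,x0:x0+70],None,fx=5.6,fy=5.6,interpolation=cv2.INTER_NEAREST)
    for k in range(0,70,10):
        cv2.putText(cr,str(x0+k),(int(k*5.6),8),0,.35,(0,0,255)); cv2.putText(cr,str(y0+k),(0,int(k*5.6)+4),0,.35,(0,0,255))
    out.append(cr)
cv2.imwrite("pics/z1.png",np.hstack(out))
```

```text
(no output)
```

View pics/z1.png

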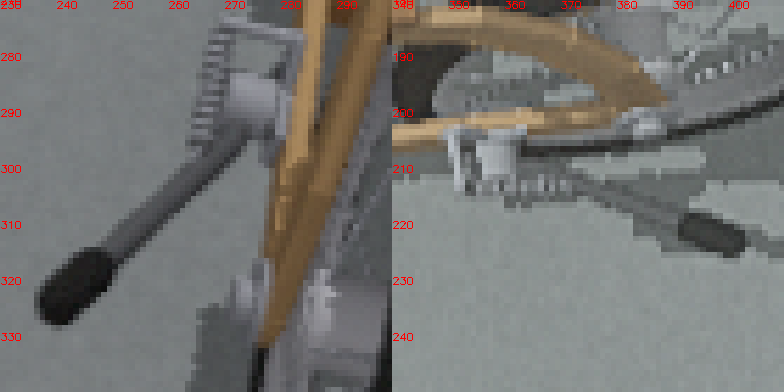

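```bash
python3 - <<'E'
s=open('m.py').read()
s=s.replace('"foot":((241,321),(401.7,222.4))','"foot":((238.5,323.5),(400,223)),"footc":((241.5,320.3),(395.5,222)),"junc":((247,315.5),(390,219.5))').replace('((276,323.5),(385.9,201.7))','((273,321.5),(383.5,202))')
s=s.replace("    return e","    for k,hx in(('hole1',p[3]),('hole2',p[4])):\n        P=o+Rm@np.array([hx,0,301]); e+=list(proj(S,P)[0]-pts[k][0])+list(proj(T,P)[0]-pts[k][1])\n    return e").replace("def res(p):\n    o,Rm=pose([*p,","def res(p):\n    o,Rm=pose([*p[:3],").replace("np.pi/2])","np.pi/2,-47,-87])").replace("pose([*s.x,","pose([*s.x[:3],")
open('m.py','w').write(s)
E
python3 m.py
```

```text
foot [ 558.44406978 -216.0915075   170.17314138] 2.6597469355123695
footc [ 561.33235483 -205.34999244  164.16655649] 3.174605341548888
junc [ 568.47987434 -191.14115507  160.90691077] 3.1813739314491265
hole1 [679.49981353   8.56895443 296.63858467] 0.23592826380332185
hole2 [684.26151692 -31.12810558 295.7529592 ] 0.5954260945089057
rnutL [ 619.75886788 -179.26817033  135.46613487] 3.216198822768093
post [724.48921581 186.10371608 320.        ]
post [730.14215335 141.97939701 320.        ]
post [680.44398695 136.82026501 320.        ]
post [674.76856862 179.91704648 320.        ]
fnutL est z [563.9878032  273.31216989 132.41038358]
[602.73603103  47.99925462   1.68842491 -46.54795618 -86.94202005] [ 2.  -0.3 -1.2 -0.1 -1.6  1.3  1.   2.2 -0.5  0.9  0.4  0.9 -0.8 -0.1
  0.6  0.7 -0.6 -0. ]
beam [671.2  56.1 276.5] [[325. 198.]] [[301. 177.]]
pivot [ 615.7 -101.5  130. ] [[281. 290.]] [[356. 204.]]
foot [ 560.1 -213.2  166. ] [[241. 323.]] [[399. 223.]]
push [ 572.4 -186.   157.5] [[250. 314.]] [[388. 219.]]
fhub [605.8 280.  121.3] [[311. 169.]] [[223. 209.]]
rhub [ 659.8 -176.9  121.3] [[293. 328.]] [[382. 189.]]
hole1 [-48.16663267   2.28448719 305.15018172]
hole2 [-88.148197     2.00226521 304.30780989]
[[-0.11735751 -0.96359072  0.24025015]
 [ 0.99308973 -0.11387149  0.02839135]
 [ 0.          0.2419219   0.97029573]]
```

```bash
cat > k.py <<'E'
from h import *
o=np.array([602.7,48.0,0]);yaw=1.6884
Rz=R.from_euler('z',yaw).as_matrix()
RL=Rz@R.from_euler('x',np.radians(14)).as_matrix()
def leg(th,rr,Rm=RL):
    f=np.radians(10)-th
    return o+Rm@np.array([-150-rr*np.cos(f),36+75*rr/106,125+rr*np.sin(f)])
def tang(th):
    f=np.radians(10)-th
    return RL@np.array([-np.sin(f),0,-np.cos(f)])*1.0 if False else RL@np.array([-np.sin(f)*1.0,0,-np.cos(f)])
def shift(target,yaw_t=None):
    "tool-frame shift (m) to world TCP target, spin deg"
    s=r.sense();Rt=R.from_euler('xyz',s["tcp_rot"]).as_matrix()
    d=Rt.T@(np.array(target)-s["eef_pos"])/1000
    sp=None
    if yaw_t is not None: sp=-np.degrees((yaw_t-s["tcp_rot"][2]+np.pi)%(2*np.pi)-np.pi)
    print("t",s["clock"],"pos",s["eef_pos"].round(1),"shift",d.round(4),"spin",sp, "F",s["contact_force"].round(1),"open",round(s["opening"],3))
E
python3 - <<'E'
from k import *
for th in np.arange(0,1.5,.2):
    P=leg(th,86); d=(leg(th+.01,86)-leg(th-.01,86)); t=d/np.linalg.norm(d)
    tb=Rz.T@t
    q=P-t*(5.5+11*abs(tb[0])+14.5*abs(tb[1])*.5)
    print(round(th,1),P.round(0),"tipcentre",q.round(0),"t",t.round(2))
for y,x in((345,220),(0,0)): pass
shift([345,220,440],1.6884)
E
```

```text
0.0 [ 571. -192.  159.] tipcentre [ 573. -190.  168.] t [-0.22 -0.2  -0.96]
0.2 [ 567. -194.  143.] tipcentre [ 568. -194.  150.] t [-0.24 -0.   -0.97]
0.4 [ 562. -192.  126.] tipcentre [ 565. -194.  135.] t [-0.26  0.19 -0.95]
0.6 [ 558. -187.  110.] tipcentre [ 561. -192.  121.] t [-0.27  0.38 -0.88]
0.8 [ 553. -179.   96.] tipcentre [ 557. -187.  106.] t [-0.26  0.56 -0.79]
1.0 [ 549. -168.   83.] tipcentre [ 552. -179.   93.] t [-0.25  0.71 -0.66]
1.2 [ 545. -155.   73.] tipcentre [ 548. -168.   81.] t [-0.22  0.83 -0.5 ]
1.4 [ 541. -140.   66.] tipcentre [ 544. -155.   72.] t [-0.19  0.92 -0.33]
t 0.5 pos [141.1 608.9 404.7] shift [-0.2864 -0.3328 -0.0353] spin 70.21019096099452 F [-0.6  0.5  0.2] open 1.001
```

Request:
carry_out([
  [[0, -0.286, -0.333, -0.04, 60], [0, -0.286, -0.333, -0.04, 60], [0, -0.286, -0.333, -0.04, 60], [0, -0.286, -0.333, -0.04, 60], [0, -0.286, -0.333, -0.04, 60], [0, -0.286, -0.333, -0.04, 60], [0, -0.286, -0.333, -0.04, 60], [0, -0.286, -0.333, -0.04, 60]],
])

```text
clock: 1.3
eef_pos: [326.1, 254.0, 441.5]
tcp_rot: [3.141, -0.0, 1.862]
contact_force: [0.5, 1.2, -0.7]
opening: 0.001
```

```bash
python3 -c "
from k import *
shift([565,-190,400],1.6884)"
```

```text
t 1.3 pos [326.1 254.  441.5] shift [-0.4939  0.1015  0.0414] spin 9.928024605450355 F [ 0.5  1.2 -0.7] open 0.001
```

Request:
carry_out([
  [[0, -0.494, 0.101, 0.04, 10], [0, -0.494, 0.101, 0.04, 10], [0, -0.494, 0.101, 0.04, 10], [0, -0.494, 0.101, 0.04, 10], [0, -0.494, 0.101, 0.04, 10], [0, -0.494, 0.101, 0.04, 10], [0, -0.494, 0.101, 0.04, 10], [0, -0.494, 0.101, 0.04, 10]],
])

```text
clock: 2.1
eef_pos: [514.6, -97.9, 409.9]
tcp_rot: [3.14, -0.0, 1.687]
contact_force: [1.2, 0.9, 0.4]
opening: -0.003
```

```bash
python3 -c "
from k import *
shift([568,-193,173+180],1.6884)"
```

```text
t 2.1 pos [514.6 -97.9 409.9] shift [-0.1006  0.042   0.0569] spin -0.09786060705209626 F [1.2 0.9 0.4] open -0.003
```

Request:
carry_out([
  [[0, -0.1, 0.042, 0.03, 0], [0, -0.1, 0.042, 0.03, 0], [0, -0.1, 0.042, 0.03, 0], [0, -0.1, 0.042, 0.055, 0], [0, -0.1, 0.042, 0.055, 0]],
])

```text
clock: 2.6
eef_pos: [566.8, -192.2, 352.1]
tcp_rot: [-3.138, -0.003, 1.686]
contact_force: [0.1, 0.5, 0.3]
opening: -0.001
```

```bash
python3 -c "
from k import *
shift([568,-193,173+150],1.6884)
out=[]
for n,(x0,y0) in {'scene':(190,230),'top':(320,150)}.items():
    im=grab_frame(n)['image'][:,:,::-1]
    cr=cv2.resize(im[y0:y0+110,x0:x0+110],None,fx=3.6,fy=3.6,interpolation=cv2.INTER_NEAREST)
    out.append(cr)
cv2.imwrite('pics/z2.png',np.hstack(out))
"
```

```text
t 2.6 pos [ 566.8 -192.2  352.1] shift [-0.001   0.0012  0.0291] spin -0.14568063792925473 F [0.1 0.5 0.3] open -0.001
```

View pics/z2.png

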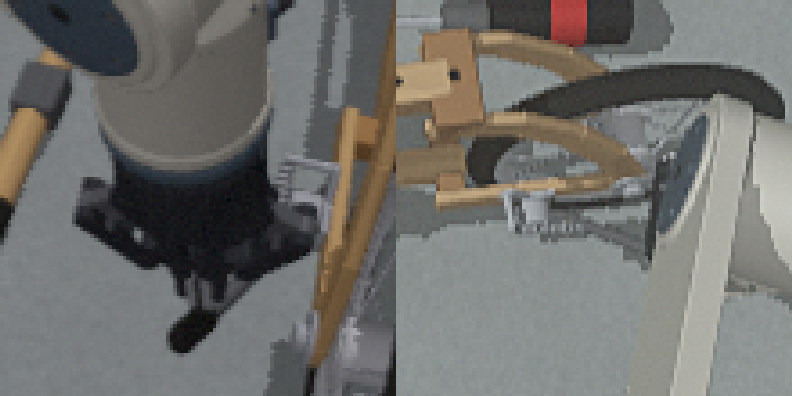

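Request:
carry_out([
  [[0, -0.002, -0.001, 0.01, 0], [0, -0.002, -0.001, 0.018, 0], [0, -0.002, -0.002, 0.025, 0], [0, -0.002, -0.003, 0.032, 0], [0, -0.002, -0.004, 0.038, 0], [0, -0.002, -0.005, 0.044, 0], [0, -0.001, -0.007, 0.051, 0], [0, 0.0, -0.008, 0.058, 0]],
])

```text
clock: 3.5
eef_pos: [559.5, -192.5, 296.4]
tcp_rot: [3.141, -0.001, 1.687]
contact_force: [-1.7, 0.5, 2.3]
opening: -0.003
```

```bash
cat > look.py <<'E'
from k import *
import sys
shift([550,-179,173+93],1.6884)
out=[]
for n,(x0,y0) in {'scene':(190,230),'top':(320,150)}.items():
    im=grab_frame(n)['image'][:,:,::-1]
    cr=cv2.resize(im[y0:y0+110,x0:x0+110],None,fx=3.6,fy=3.6,interpolation=cv2.INTER_NEAREST)
    out.append(cr)
cv2.imwrite('pics/%s.png'%sys.argv[1],np.hstack(out))
E
python3 look.py z3
```

```text
t 3.5 pos [ 559.5 -192.5  296.4] shift [ 0.0145 -0.0078  0.0304] spin -0.08173102687089835 F [-1.7  0.5  2.3] open -0.003
```

View pics/z3.png

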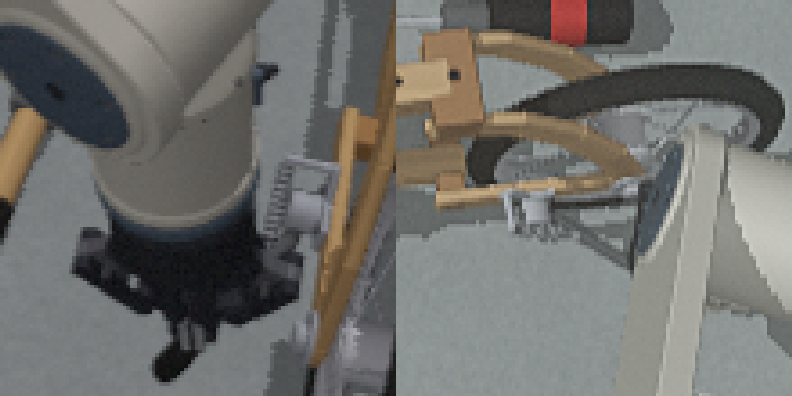

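Request:
carry_out([
  [[0, 0.003, -0.001, 0.009, 0], [0, 0.006, -0.004, 0.017, 0], [0, 0.01, -0.006, 0.024, 0], [0, 0.015, -0.008, 0.03, 0], [0, 0.02, -0.009, 0.036, 0], [0, 0.026, -0.01, 0.042, 0], [0, 0.033, -0.011, 0.047, 0], [0, 0.04, -0.012, 0.051, 0]],
])

```text
clock: 4.4
eef_pos: [542.5, -153.3, 244.4]
tcp_rot: [-3.141, -0.002, 1.687]
contact_force: [-0.3, -0.1, -0.1]
opening: -0.002
```

```bash
python3 look.py z4
```

```text
t 4.4 pos [ 542.5 -153.3  244.4] shift [-0.0263  0.0045 -0.0217] spin -0.07813103408878729 F [-0.3 -0.1 -0.1] open -0.002
```

View pics/z4.png

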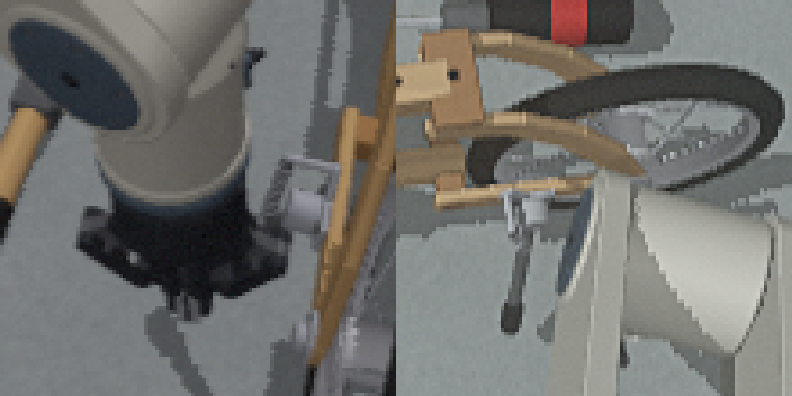

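Request:
carry_out([
  [[0, -0.02, -0.005, 0, 0], [0, -0.025, -0.005, -0.02, 0], [0, -0.025, -0.005, -0.07, 0], [0, -0.025, -0.005, -0.12, 0], [0, -0.025, -0.005, -0.17, 0], [0, -0.025, -0.005, -0.22, 0], [50, -0.025, -0.005, -0.27, 0], [100, -0.025, -0.005, -0.275, 0]],
])

```text
clock: 5.3
eef_pos: [541.6, -179.3, 526.8]
tcp_rot: [3.133, 0.003, 1.688]
contact_force: [0.7, 0.1, -0.1]
opening: 0.331
```

```bash
python3 -c "
from k import *
shift([672,36,515],1.6884)"
```

```text
t 5.3 pos [ 541.6 -179.3  526.8] shift [0.1987 0.1546 0.0125] spin -0.03554619358079062 F [ 0.7  0.1 -0.1] open 0.331
```

Request:
carry_out([
  [[100, 0.198, 0.155, 0.01, 0], [100, 0.198, 0.155, 0.01, 0], [100, 0.198, 0.155, 0.01, 0], [100, 0.198, 0.155, 0.01, 0], [100, 0.198, 0.155, 0.01, 0], [100, 0.198, 0.155, 0.01, 0], [100, 0.198, 0.155, 0.01, 0], [100, 0.198, 0.155, 0.01, 0]],
])

```text
clock: 6.1
eef_pos: [672.1, 34.8, 517.3]
tcp_rot: [3.134, 0.003, 1.688]
contact_force: [-0.3, -0.1, -0.2]
opening: 1.003
```

```bash
cat > look2.py <<'E'
from k import *
import sys
shift([672,36,430],1.6884)
out=[]
for n,(x0,y0,w,h) in {'scene':(210,90,190,300),'top':(170,60,270,200)}.items():
    im=grab_frame(n)['image'][:,:,::-1]
    cr=im[y0:y0+h,x0:x0+w]; s=480/h
    if n=='top': s=1.8
    cr=cv2.resize(cr,None,fx=s,fy=s,interpolation=cv2.INTER_CUBIC)
    out.append(cv2.copyMakeBorder(cr,0,480-cr.shape[0],0,0,cv2.BORDER_CONSTANT))
cv2.imwrite('pics/%s.png'%sys.argv[1],np.hstack(out))
E
python3 look2.py a1
```

```text
t 6.1 pos [672.1  34.8 517.3] shift [ 0.0014 -0.0007  0.0873] spin -0.04150610489693075 F [-0.3 -0.1 -0.2] open 1.003
```

View pics/a1.png

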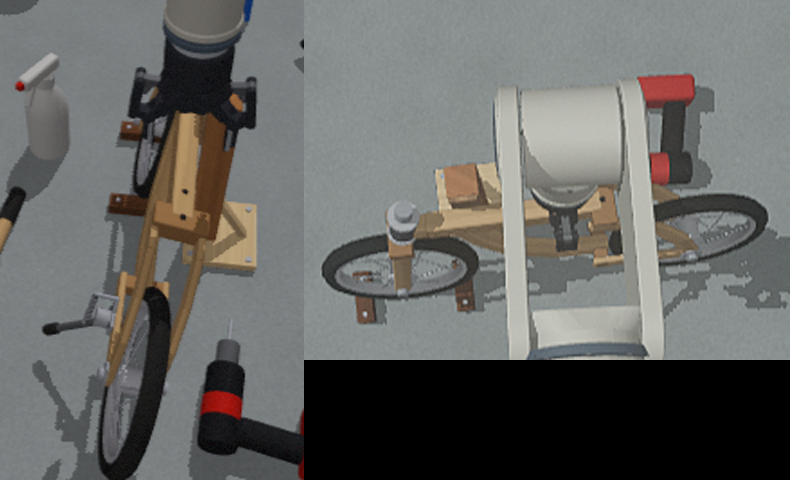

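Request:
carry_out([
  [[100, 0, 0, 0.03, 0], [100, 0, 0, 0.055, 0], [100, 0, 0, 0.075, 0], [100, 0, 0, 0.086, 0], [100, 0, 0, 0.086, 0]],
])

```text
clock: 6.7
eef_pos: [672.2, 33.2, 430.5]
tcp_rot: [3.136, 0.003, 1.685]
contact_force: [0.2, 0.5, 0.0]
opening: 0.999
```

```bash
python3 look2.py a2
```

```text
t 6.7 pos [672.2  33.2 430.5] shift [0.0029 0.0001 0.0005] spin -0.17551191594343923 F [0.2 0.5 0. ] open 0.999
```

View pics/a2.png

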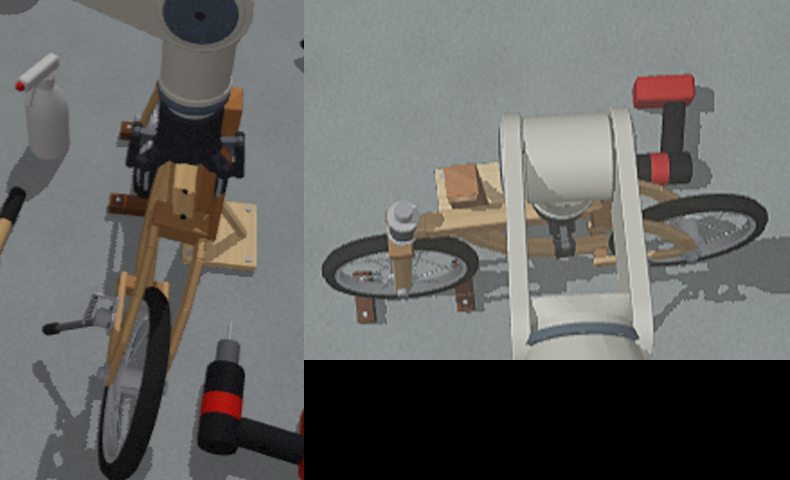

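Request:
carry_out([
  [[52, 0, 0, 0, 0], [52, 0, 0, 0, 0], [52, 0, 0, 0, 0], [52, 0, 0, 0, 0]],
], squeeze=30)

```text
clock: 7.2
eef_pos: [672.9, 33.6, 433.2]
tcp_rot: [3.132, 0.003, 1.686]
contact_force: [-0.6, -0.7, 0.4]
opening: 0.521
```

Request:
carry_out([
  [[52, 0, -0.004, 0, 0], [52, 0, -0.009, -0.001, 0], [52, 0, -0.015, -0.002, 0], [52, 0, -0.021, -0.003, 0], [52, 0, -0.027, -0.004, 0], [52, 0, -0.033, -0.005, 0], [52, 0, -0.039, -0.006, 0], [52, 0, -0.044, -0.006, 0]],
])

```text
clock: 8.0
eef_pos: [628.3, 28.5, 438.6]
tcp_rot: [3.132, 0.003, 1.686]
contact_force: [2.0, 0.3, 0.9]
opening: 0.522
```

```bash
python3 look2.py a3; python3 -c "
from k import *
shift([605,28,440],1.6884)"
```

```text
t 8.0 pos [628.3  28.5 438.6] shift [0.0025 0.0442 0.009 ] spin -0.14777560627837338 F [2.  0.3 0.9] open 0.522
t 8.1 pos [628.1  28.4 438.4] shift [ 0.0022 -0.023  -0.0018] spin -0.14844378481725337 F [-0.7  0.2 -0.2] open 0.52
```

View pics/a3.png

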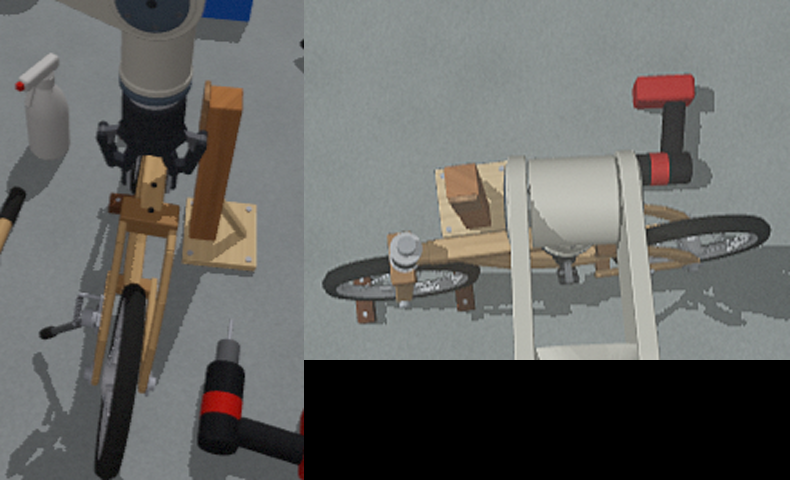

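Request:
carry_out([
  [[52, 0, -0.005, -0.001, 0], [52, 0, -0.01, -0.001, 0], [52, 0, -0.015, -0.001, 0], [52, 0, -0.019, -0.001, 0], [52, 0, -0.022, -0.001, 0], [44, 0, -0.022, -0.001, 0], [44, 0, -0.022, -0.001, 0], [44, 0, -0.022, -0.001, 0]],
])

```text
clock: 8.9
eef_pos: [606.3, 25.9, 439.1]
tcp_rot: [3.134, 0.003, 1.686]
contact_force: [-0.2, -0.7, 0.5]
opening: 0.441
```

```bash
python3 look2.py a4; python3 -c "
from k import *
shift([605,28,440],1.6884)
f=grab_frame('scene');c=cam(f);im=f['image'][:,:,::-1].copy()
U=Rz
for l in ([-230,0,125],[-230,46,125],[-230,-46,125],[-230,0,250],[-355,0,125],[-230,0,0],[-47,0,301],[-87,0,301],[230,0,125]):
    p=proj(c,o+U@np.array(l))[0]; cv2.circle(im,tuple(int(round(v*8)) for v in p),10,(0,255,0),-1,shift=3) if 0 else cv2.circle(im,tuple(p.round().astype(int)),1,(0,255,0),-1)
cv2.imwrite('pics/a4s.png',cv2.resize(im[90:390,210:400],None,fx=2,fy=2,interpolation=cv2.INTER_NEAREST))"
```

```text
t 8.9 pos [606.3  25.9 439.1] shift [0.0025 0.0664 0.0096] spin -0.14740493061519144 F [-0.2 -0.7  0.5] open 0.441
t 9.0 pos [606.3  25.9 439.1] shift [ 0.0022 -0.0011 -0.0009] spin -0.14724737143018377 F [-1.2 -0.1 -0.2] open 0.436
```

View pics/a4.png

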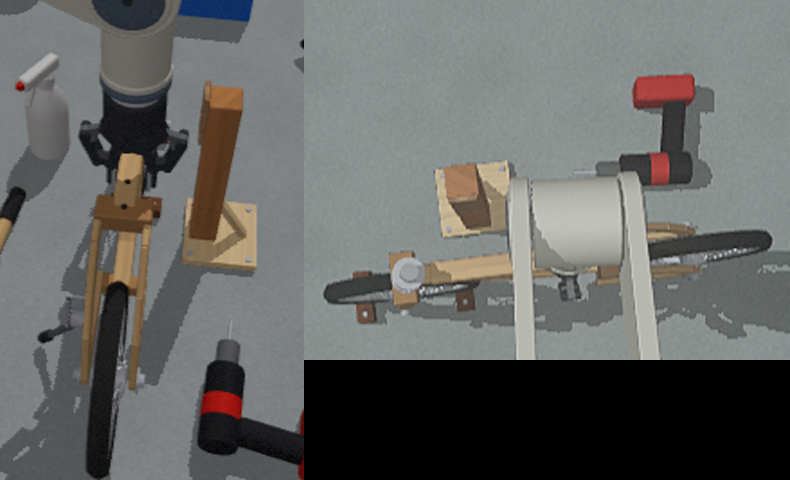

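View pics/a4s.png

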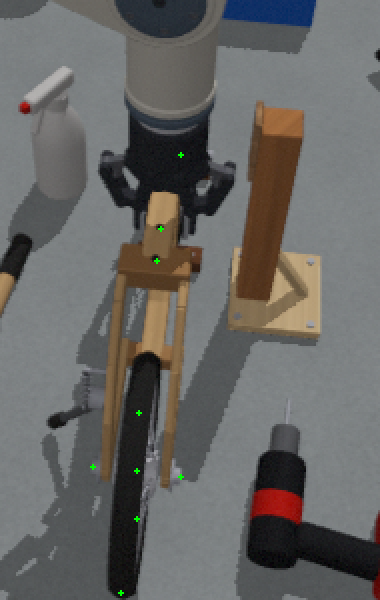

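Request:
carry_out([
  [[39, 0, -0.001, 0, 0], [36, 0, -0.001, 0, 0], [30, 0, -0.001, 0, 0], [20, 0, -0.001, 0, 0], [20, 0, -0.001, 0, 0], [20, 0, -0.001, 0, 0], [20, 0, -0.001, 0, 0], [20, 0, -0.001, 0, 0]],
], squeeze=50)

```text
clock: 9.85
eef_pos: [605.1, 25.8, 439.3]
tcp_rot: [3.134, 0.003, 1.686]
contact_force: [-2.6, -0.7, 4.3]
opening: 0.347
```

```bash
python3 look2.py a5
python3 - <<'E'
from k import *
s=r.sense(); print(s["wrist_torque"],s["opening"]*85)
S_=grab_frame('scene');T_=grab_frame('top')
out=[]
for f,(x0,y0,w,h,k) in((S_,(210,170,120,225,2.6)),(T_,(170,150,270,110,1.8))):
    out.append(cv2.resize(f['image'][y0:y0+h,x0:x0+w,::-1],None,fx=k,fy=k,interpolation=cv2.INTER_CUBIC))
H=max(a.shape[0] for a in out)
cv2.imwrite('pics/a6.png',np.hstack([cv2.copyMakeBorder(a,0,H-a.shape[0],0,0,cv2.BORDER_CONSTANT) for a in out]))
E
```

```text
t 9.85 pos [605.1  25.8 439.3] shift [0.0025 0.0675 0.0098] spin -0.1394309626587674 F [-2.6 -0.7  4.3] open 0.347
[-0.15787785  1.24024244  0.15551021] 29.046142564917083
```

View pics/a5.png

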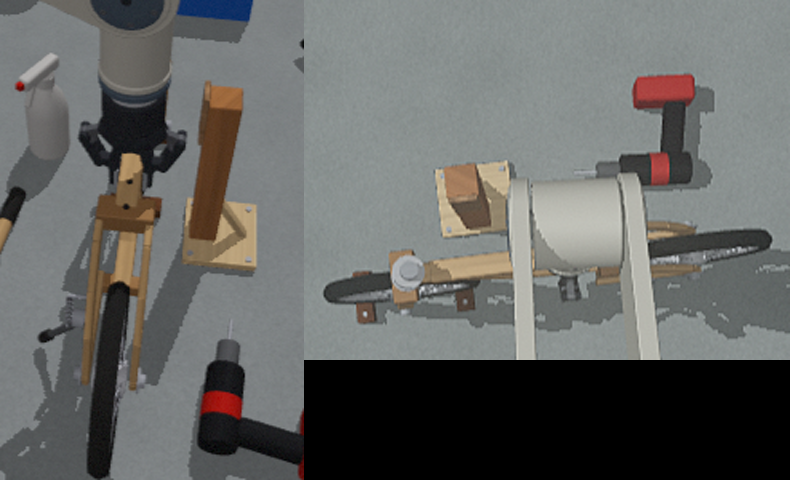

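View pics/a6.png

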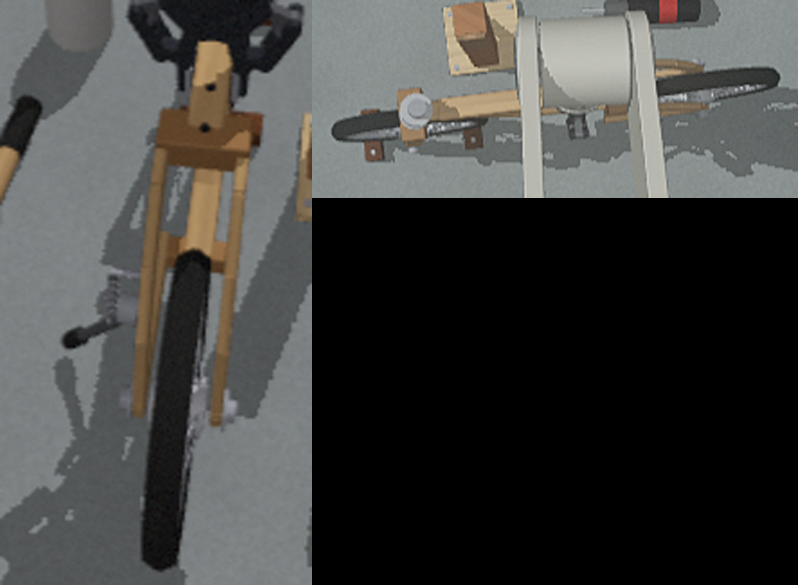

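Run:
```python
from k import *
f=grab_frame('scene'); c=cam(f)
x0,y0=225,195
im=f['image'][y0:y0+145,x0:x0+90,::-1]; k=4
cr=cv2.resize(im,None,fx=k,fy=k,interpolation=cv2.INTER_NEAREST)
b=cr.copy()
def P(l,t):
    return proj(c,o+Rz@R.from_euler('x',np.radians(t)).as_matrix()@np.array(l,float))[0]
f2=np.radians(10)-1.92
L=[[-230,46,125],[-230,-46,125],[-150-106*np.cos(f2),111,125+106*np.sin(f2)],[-47,0,301],[-87,0,301],[-230,0,250]]
for t,col in((0,(0,255,0)),(3,(0,0,255)),(-3,(255,0,0))):
    for l in L:
        p=(P(l,t)-(x0-.5,y0-.5))*k; cv2.circle(b,tuple(p.astype(int)),3,col,-1)
cv2.imwrite('pics/b1.png',np.hstack([cr,b]))
```

```text
(no output)
```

View pics/b1.png

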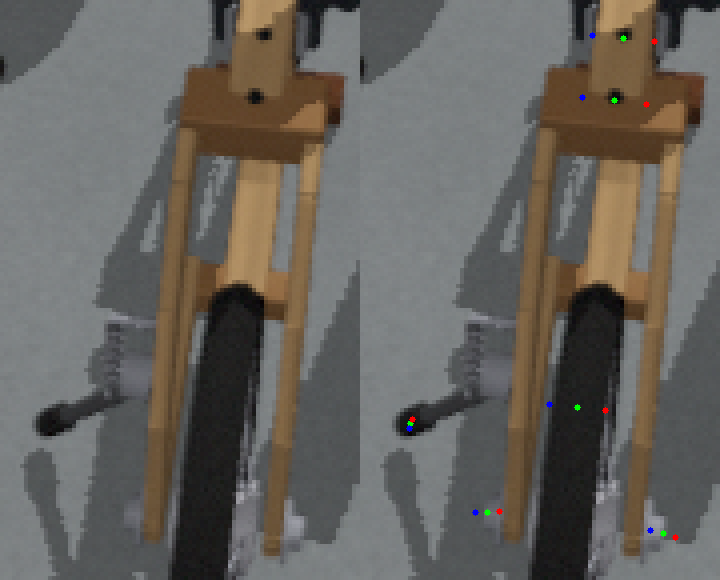

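Request:
carry_out([
  [[20, 0, 0, 0, 0], [20, 0, 0, 0, 0], [20, 0, 0, 0, 0], [20, 0, 0, 0, 0], [20, 0, 0, 0, 0]],
])

```text
clock: 10.6
eef_pos: [605.1, 25.8, 439.3]
tcp_rot: [3.135, 0.003, 1.686]
contact_force: [-2.9, -0.9, 3.9]
opening: 0.344
```

Run:
```python
from k import *
f=grab_frame('scene');T=grab_frame('top'); s=r.sense(); print(s["contact_force"],s["wrist_torque"],s["opening"],s["eef_pos"],s["tcp_rot"])
cv2.imwrite('pics/s9.png',f['image'][:,:,::-1]);
cr=cv2.resize(T['image'][170:240,170:430,::-1],None,fx=3,fy=3,interpolation=cv2.INTER_NEAREST); cv2.imwrite('pics/t9.png',cr[:, :780])
```

```text
[-3.47866647 -0.05268104  4.95420615] [-0.12495289  1.15241915  0.1448795 ] 0.34600434134214714 [605.09226918  25.77939827 439.26993745] [3.13452589e+00 2.88763205e-03 1.68595728e+00]
```

View pics/s9.png

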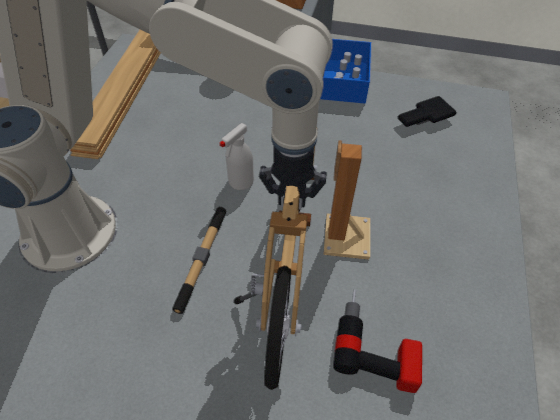

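View pics/t9.png

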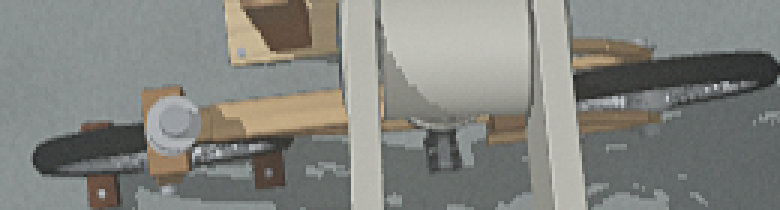

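The pictures show the bike upright in the grip. Its front wheel stands between the chocks, the stand is down, it is clear of the post, and the bystanders have not moved.

```bash
python3 -c "
from rig import workorder
print(workorder.sign_off())"
```

```text
the job is handed in; nothing more can be done
None
```

I flipped the kickstand down with shut fingers while the bike still leaned. It passed the over-centre point and snapped down. I then caged the top beam, drew the bike off the post along its arc, clamped it upright at 50 N squeeze, and handed the job in still gripping at about 10.7 s.

- **Upright:** the beam holes, hub and stand foot match the predicted upright pose; the top of the rear tyre is off by about 0.5°.
- **Stand:** it shows fully down in the scene camera, and its foot matches the fully-down prediction. I did not measure its 12 mm clearance from the bench directly.
- **Wheels and post:** the front wheel is between its chocks and the bike is well clear of the post. The tool presses down on the bike with about 4–5 N, which fits both wheels being on the bench.
- **Grip:** steady at about 29 mm opening. A residual wrist moment of about 1.2 N m and 3 N of side force remained.
- **Bystanders:** the handlebar, spray bottle and drill look unmoved.

The one disagreement was the rear axle nuts. They appeared 2 px inboard of the prediction on each side, so their midpoint still agrees with an upright bike.

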